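Hang the clothespin basket out of the way, then clamp the boot brush with the pump clamp

ROBOT

A 6-joint arm with a two-finger parallel gripper is mounted at the origin on the work surface. World frame = base frame: x ahead of the robot, y to its left, z up, the work surface at z = 0. Lengths are in mm, angles in rad, forces in N, time in s.
With the tool pointing down it reaches from about 275 to 825 mm from the base axis. Payload 5.2 kg.
Tool frame: the origin (TCP) lies at the very end of the fingers, on their centre line; the grasp point (between the pads) lies 19 mm behind it; z points along the fingers, y is the line along which they close (so a half turn about z gives the same grasp; the last joint's range is limited). The gripper opens to 93 mm and grips with 3 to 60 N. Pads are 15 mm wide; open, the fingers measure 128 mm over their backs; the gripper's body (75 mm by 188 mm) begins 65 mm behind the grasp point.
Start: joints at [-1.456, 0.259, 1.535, -0, 1.348, -0.203], TCP at [171.884, -522.457, 218.653] pointing down, gripper open.
Joint ranges: [-3.14, 3.14], [-0.91, 2.08], [0.19, 2.58], [-1.22, 4.36], [0.22, 2.71], [-3.12, 3.12]. Speed limits (rad/s): [2.57, 2.57, 3.14, 3.14, 3.14, 3.14].

INTERFACE

Orientations are given as [roll, pitch, yaw] about the fixed x, y, z axes, in that order (R = Rz(yaw) Ry(pitch) Rx(roll)).
In Python, from bench import robot gives the robot as it stands. The module is installed in compiled form; this text tells all that it offers. Calls block until the motion is done:
- robot.move_ptp(position, orientation): joint-space move of the TCP to a pose.
- robot.move_linear(position, ori=None, speed=150, f_stop=None): straight line of the TCP; ori=None keeps the orientation; speed is the mean speed in mm/s. With f_stop (N) it stops when the force on the tool has changed by that much, and returns True; else False.
- robot.move_j(angles): joint-space move.
- robot.move_gripper(opening): opening from 0.0 (shut) to 1.0 (fully open); the grip force is fixed at half the most; returns when the fingers have stopped.
- robot.sleep(seconds).
- robot.inverse_kinematics(position, orientation): joint angles nearest the present ones, or None.
- robot.get_image(name): name is "scene" or "top"; returns a dict with "img" (400x640x3 uint8, blue, green, red), "fovy" (degrees; the focal length in pixels is half the picture's height over the tangent of half this angle, whatever the lens; pixels are square), "cx", "cy" (the principal point, pixels), "eye" and "orientation" of the camera in the world. Camera axes: x right, y down, z forward; pixel columns grow to the right and rows downward; lengths in mm; the calibration is good to about 2 mm. A picture is of the moment at which its call begins. There is no depth.
A pose or a line that the arm cannot do raises robot.MotionError and nothing moves.
- robot.hand_in(): hands the job in; it is judged then, once.
Readings, each from a call of its own:
- robot.current_t(): time.
- robot.current_qpos(): joint angles.
- robot.current_joint_vel(): joint speeds.
- robot.current_joint_efforts(): joint torques, N m.
- robot.current_tcp_pos(): TCP position.
- robot.current_eef_rot(): TCP orientation.
- robot.current_contact_force(): force on the tool from outside, world axes, zero at the start.
- robot.current_ft_torque(): the same for the moment, N m.
- robot.current_gripper_width(): opening from 0.0 (shut) to 1.0 (fully open).
- robot.current_finger_force(): force on a finger pad.
Only numpy, scipy, OpenCV 4.12 (cv2) and the standard library are available. Lean on these libraries where they do the work, as an engineer would, in place of code of your own. Each camera call takes 0.05 s, during which the arm holds its last target. There are 200 camera calls.

TASK

The clothespin basket stands in front of the clamp: first hang it by its handle on the hook stand and let go of it. Then close the clamp on the wooden boot brush by pumping its trigger only (squeeze it to the handle, let it spring out, squeeze again), until the brush is pressed against the fixed jaw and the sprung face of the moving jaw is pushed in about half-way, and finish while still holding the trigger squeezed so that the pressure stays on. Never let the sprung face be pushed fully home, which would crush the brush; do not push the moving jaw by hand, and leave the other things on the counter where they are.

Things in the scene. Friction and masses are not known exactly. Their poses are not given: they have to be found in the camera images.
- basket: Rust-red plastic basket, 85 (its x) by 110 (its y) by 60 mm high, 3 mm walls, about 160 g, with a stiff arched handle: two uprights at its y = -53 and +53 mm and a straight round top bar 10 mm thick along its y from -45 to +45 mm, the bar's axis 125 mm above the underside. Origin at the centre of its underside, z up.
- basket_bar (a point): Centre of the round top bar of the basket's handle, 65 mm above the basket's rim. Axes as the basket's. To leave room for the hook under the bar's centre, grip the bar some 28 mm to one side.
- hook: Fixed dark steel hook stand: round foot (radius 50 mm), upright post (radius 8 mm, 260 mm high), and a level round arm 8 mm thick that points from the post along the stand's own -x, its axis 240 mm above the counter, ending in an upturned tip. Origin at the centre of the foot.
- hook_seat (a point): Point on top of the hook's level arm, 70 mm out from the post's axis, 244 mm above the counter: where the handle bar should lie (bar's axis then 249 mm high). Axes as the stand's: the tip lies 54 mm farther along -x and its end stands 22 mm above this point. Anywhere on the level arm is good.
- clamp: Fixed pump clamp on a board (400 x 110 x 16 mm, x = -80 to +320 mm). Origin at counter height under the pump; +x = the way the moving jaw travels. Between housing cheeks (y +-19, top 126 mm high) stands the fixed handle, a plate at x = -14 to -4 mm, 38 mm wide, up to 205 mm; the trigger stands on its +x side. Fixed jaw at x = 300 to 320, 80 mm high. The rod, 32-56 mm high, sticks out to x = -150.
- handle_back (a point): Middle of the back face of the clamp's fixed handle, 175 mm above the counter (clamp x = -14 mm). Axes as the clamp's.
- trigger_bar (a point): Centre of the trigger's finger bar, a black horizontal bar 16 mm thick and 44 mm long in the clamp's y, about 174 mm above the counter. Let go it stands at clamp x = +34 mm, its front face 56 mm from the handle's back face; fully squeezed, that span is 32 mm.
- trigger (a joint): Angle of the trigger: 0 let go, 0.40 rad squeezed fully to the handle (its bar moves to clamp -x). Pivot 60 mm below its bar; springs back with 2 to 4 N. A squeeze drives the rod 45 mm per rad after 0 to 8 mm of play; letting out leaves the rod. A full squeeze gives about 12 mm of jaw travel (the first up to 18). The pawl skips if jerked: take about 0.5 s a squeeze.
- jaw (a joint): Position of the rod with the moving jaw, m: 0 fully back, up to 0.14, growing towards the brush. It rubs with about 3 N and stays where left; with the trigger let go it backs off till 3 N or less is left on the brush. With the brush against the fixed jaw, the sprung face begins to press at 0.085 and is half in at 0.090.
- face (a joint): How far the sprung rubber face of the moving jaw is pushed in, m: 0 free, 0.005 half-way, 0.010 fully home. Spring 1200 N/m, so half-way is about 6 N. Pushing the brush along takes 1 to 2 mm.
- jaw_face (a point): Centre of the front of the moving jaw's sprung face (50 mm wide, 38 mm high), 48 mm above the counter. Axes as the clamp's.
- anvil_face (a point): Centre of the fixed jaw's face that looks towards the moving jaw (clamp x = 300 mm), 48 mm above the counter. Axes as the clamp's.
- brush_mid (a point): Centre of the loose wooden boot brush that lies bristles down on the clamp's board between the jaws: 55 mm along the clamp's x (its x), 150 mm across (its y), 48 mm high, about 220 g. It starts a few mm clear of the fixed jaw.
- canister: Bystander: aluminium canister with twist cap, radius 38 mm, 137 mm high. Origin at the centre of its underside.
- spoonrest: Bystander: white ceramic spoon rest holding coins, radius 48 mm with a stub to its -x, 18 mm high. Origin under its bowl.
- buckle: Bystander: steel belt buckle lying flat, 62 by 50 by 10 mm. Origin at its centre underneath.
- tin: Bystander: round polish tin, radius 38 mm, 27 mm high. Origin at the centre of its underside.
- jar: Bystander: glass jar, radius 30 mm, 100 mm high. Origin at the centre of its underside.
- soap: Bystander: bar of soap, 85 by 55 by 28 mm. Origin at the centre of its underside.
Mind the look-alikes: they are no part of the job. There is more than one size of the basket; the job needs the smallest.

How it is judged:
By the outcome, as a careful person would: the job done as asked, in the order asked, and still so for the second after the job is handed in, while the arm keeps its last pose, push and grip.
It also fails if it takes over 67 s, if anything falls off the work surface, if the arm or the gripper's body presses on something with over 40 N, if the wrist force passes 120 N, or if a joint passes its speed limit or range.

## Working session

There is one attempt and no reset: what is moved stays moved. The work goes in short steps, each a Python script; the robot and the scene stay as the last script left them, time stands still between calls to the robot, and variables do not carry over. Pictures are saved under pics/ and viewed, at most 10 in all, crops included, and the job is handed in when it is done.

```bash
mkdir -p pics; cat > h.py <<'E'
from bench import robot
import numpy as np, cv2
from scipy.spatial.transform import Rotation as R
def cam(n):
    d=robot.get_image(n); return d
def K(d):
    f=200/np.tan(np.radians(d['fovy'])/2); return f
def rot(d):
    o=np.array(d['orientation'],float)
    return o if o.shape==(3,3) else R.from_euler('xyz',o).as_matrix()
def px2w(d,u,v,z):
    f=K(d); r=rot(d)@np.array([(u-d['cx'])/f,(v-d['cy'])/f,1]); e=np.array(d['eye'])
    return e+r*(z-e[2])/r[2]
def w2px(d,p):
    f=K(d); c=rot(d).T@(np.array(p,float)-np.array(d['eye'])); return np.array([d['cx']+f*c[0]/c[2],d['cy']+f*c[1]/c[2]])
E
python3 - <<'E'
from h import *
import pickle
for n in('scene','top'):
    d=cam(n); cv2.imwrite(f'pics/{n}0.png',d['img']); pickle.dump(d,open(n+'.pkl','wb'))
    print(n,d['fovy'],d['cx'],d['cy'],d['eye'],d['orientation'],d['img'].shape)
print(robot.current_t(),robot.current_eef_rot())
E
```

```text
scene 56.95628659547614 324.92337657309326 200.70889852656146 [1299.33722808  155.97900228  893.82238733] [-2.35728485  0.01219355  1.70535348] (400, 640, 3)
top 53.29089675038918 317.14418240590237 198.90719575837886 [ 377.01392504   60.1529002  1160.43026731] [-2.94005343e+00 -9.49066292e-05 -1.61291028e+00] (400, 640, 3)
0.1 [-3.14008047e+00 -3.06231536e-04  3.17803225e-01]
```

View pics/scene0.png

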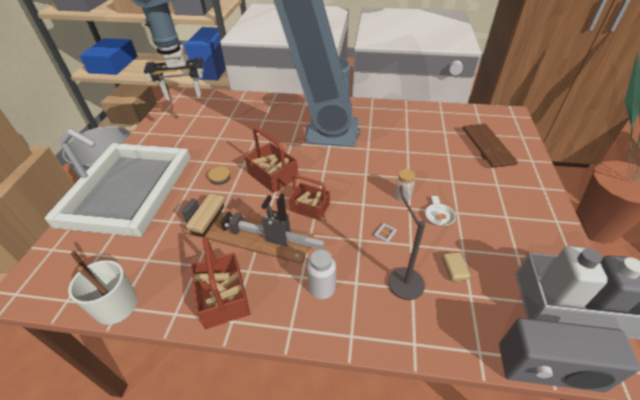

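View pics/top0.png

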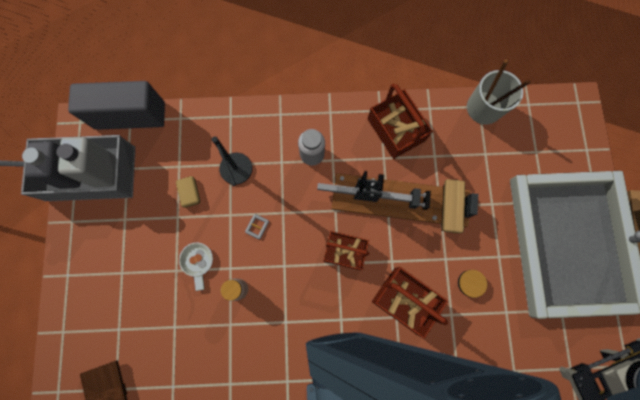

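Scene picture: three red baskets, at (271,163), (308,200) and (220,285). In the top picture they are at (410,300), (347,250) and (400,122). The one at (347,250) top / (308,200) scene is clearly the smallest and stands in front of the clamp. The hook foot is at top (236,168), scene (407,284). I'll check with close crops.

```bash
python3 - <<'E'
import pickle,cv2
t=pickle.load(open('top.pkl','rb'))['img'];s=pickle.load(open('scene.pkl','rb'))['img']
cv2.imwrite('pics/tc.png',cv2.resize(t[130:280,200:490],None,fx=2.75,fy=2.75,interpolation=cv2.INTER_CUBIC))
cv2.imwrite('pics/sc.png',cv2.resize(s[150:310,180:450],None,fx=2.9,fy=2.9,interpolation=cv2.INTER_CUBIC))
E
```

```text
(no output)
```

View pics/tc.png

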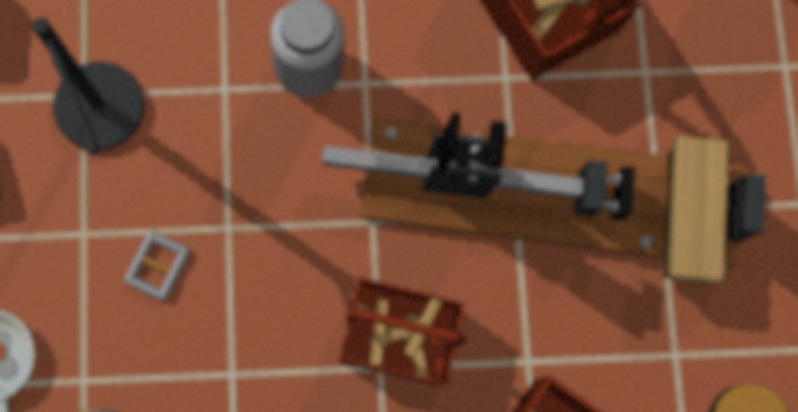

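View pics/sc.png

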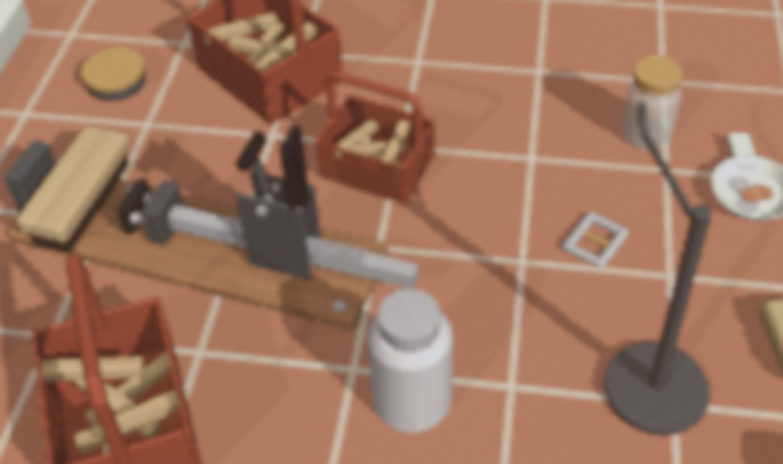

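The crops confirm the choice. In the top crop the smallest basket is at about (402,333), with its bar running from (352,312) to (460,338). The clamp runs from its rod end at (325,157) to the fixed jaw at (748,205), with the handle and trigger near (470,150). The hook foot is at (99,107). The hook arm points up towards the robot in the scene crop, from (700,212) to (643,105).

```bash
python3 - <<'E'
from h import *
import pickle
t=pickle.load(open('top.pkl','rb'));s=pickle.load(open('scene.pkl','rb'))
T=lambda u,v,z:px2w(t,200+u/2.75,130+v/2.75,z).round(0)[:2]
S=lambda u,v,z:px2w(s,180+u/2.9,150+v/2.9,z).round(0)[:2]
print('bar T',T(352,312,125),T(460,338,125),'S',S(330,78,125),S(420,105,125))
print('rim T',T(360,282,60),T(463,303,60),T(445,383,60),T(340,362,60))
print('foot T',T(99,107,4),'S',S(656,388,4)); print('post top S',S(700,212,260),'tip S',S(643,105,266),'tipT',T(42,25,266))
print('board T',T(375,122,16),T(362,218,16),'S',S(352,325,16),S(388,248,16))
print('rod end T',T(325,157,44),'S',S(415,270,44))
print('anvil T top',T(735,180,80),T(765,180,80),T(762,232,80),T(735,235,80))
print('anvil S top',S(35,145,80),S(50,152,80))
print('handle top S',S(294,130,205),'T',T(453,120,205),'trig S',S(250,150,174),'T',T(497,128,174))
print('canister T',T(308,70,0),'S',S(412,410,0),'jar S',S(652,140,0), 'brushT',T(698,208,48))
E
```

```text
bar T [469.  28.] [441. -72.] S [447. -68.] [478.  35.]
rim T [505.  16.] [480. -86.] [401. -63.] [426.  40.]
foot T [715. 290.] S [716. 294.]
post top S [718. 291.] tip S [605. 248.] tipT [714. 287.]
board T [683. -10.] [578.   9.] S [689.  -6.] [587.  14.]
rod end T [639.  46.] S [634.  50.]
anvil T top [ 590. -365.] [ 589. -396.] [ 536. -386.] [ 534. -359.]
anvil S top [ 544. -378.] [ 552. -358.]
handle top S [611. -64.] T [631. -69.] trig S [ 612. -109.] T [ 630. -113.]
canister T [749.  60.] S [767.  65.] jar S [372. 296.] brushT [ 568. -336.]
```

```bash
cat >> h.py <<'E'
C=np.array([620.,-75.]); cy=-1.752; cx_=np.array([np.cos(cy),np.sin(cy)])
H=np.array([715.,292.]); hy=0.378; hx=np.array([np.cos(hy),np.sin(hy)]); hY=np.array([-hx[1],hx[0]])
BY=1.31; bdir=np.array([np.cos(BY),np.sin(BY)]); B=np.array([458.,-19.])
P=lambda xy,z:[float(xy[0]),float(xy[1]),float(z)]
E
python3 - <<'E'
from h import *
import pickle
t=pickle.load(open('top.pkl','rb'));s=pickle.load(open('scene.pkl','rb'))
for d,n in((t,'T'),(s,'S')): print(n,w2px(d,P(H-124*hx,266)),w2px(d,P(H,260)),w2px(d,P(H-70*hx,240)))
g=B+28*bdir; o=[np.pi,0,BY]
robot.move_ptp(P(g,300),o); print(robot.current_qpos())
robot.move_linear(P(g,150),speed=200)
print(robot.move_linear(P(g,106),speed=100,f_stop=6), robot.current_tcp_pos())
t0=robot.current_t(); robot.move_gripper(0.0); print('close dt',robot.current_t()-t0,robot.current_gripper_width(),robot.current_finger_force())
robot.move_linear(P(g,266),speed=150)
d=cam('scene'); cv2.imwrite('pics/lift.png',cv2.resize(d['img'][60:310,180:480],None,fx=2.4,fy=2.4,interpolation=cv2.INTER_CUBIC))
print(robot.current_t(),robot.current_contact_force())
E
```

```text
T [232.42756967 185.32649087] [213.70899622 139.59113233] [226.36653649 167.83217533]
S [401.11445306 184.61529151] [421.54204472 222.07087093] [408.12100125 206.82627216]
[-2.24491039e-01  5.84078739e-02  1.57928578e+00 -2.74258045e-04
  1.50418982e+00  3.76174013e-02]
False [465.69846167   7.95110033 106.56592143]
close dt 1.275 0.10128210812512209 29.969734847545624
6.325 [ 0.012588   -0.78751789 -1.16953285]
```

View pics/lift.png

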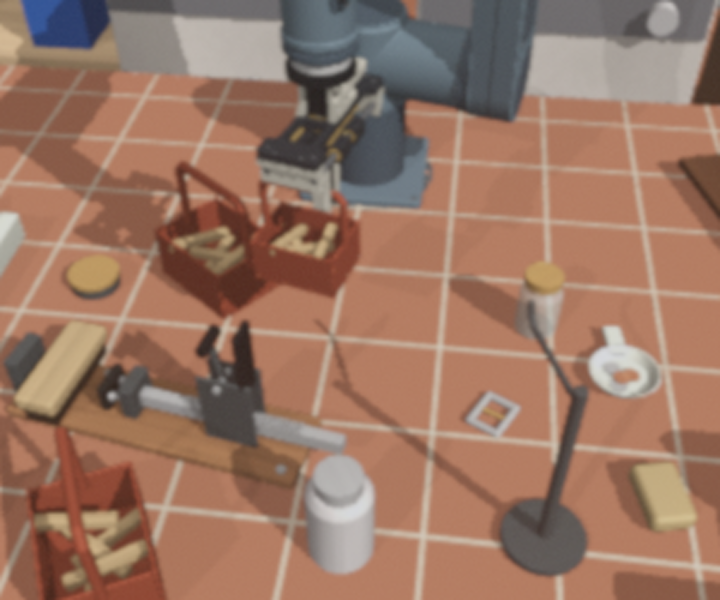

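The smallest basket is held level by its bar at about (300,190) in this crop, and everything else is still in place. Next I thread it over the hook arm.

```bash
python3 - <<'E'
from h import *
o=[np.pi,0,hy+np.pi/2]
q=lambda x:H+x*hx+28*hY
robot.move_ptp(P(q(-205),266),o)
print(robot.move_linear(P(q(-70),266),speed=120,f_stop=5),robot.current_tcp_pos(),robot.current_qpos())
print(robot.move_linear(P(q(-70),228),speed=50,f_stop=2.5),robot.current_tcp_pos(),robot.current_contact_force(),robot.current_t())
s=cam('scene')['img'];t=cam('top')['img']
a=cv2.resize(s[110:300,330:480],None,fx=2.6,fy=2.6,interpolation=cv2.INTER_CUBIC);b=cv2.resize(t[90:280,180:330],None,fx=2.6,fy=2.6,interpolation=cv2.INTER_CUBIC)
cv2.imwrite('pics/hang.png',np.hstack([a,b]))
E
```

```text
False [639.30487218 291.88551319 266.13565978] [ 2.69994049e-01  5.23273178e-01  1.02735400e+00 -2.13047735e-05
  1.59118071e+00 -1.07728611e-01]
True [638.74456706 292.10328595 228.0006803 ] [-0.76316802  1.24566568  3.0881989 ] 9.25
```

View pics/hang.png

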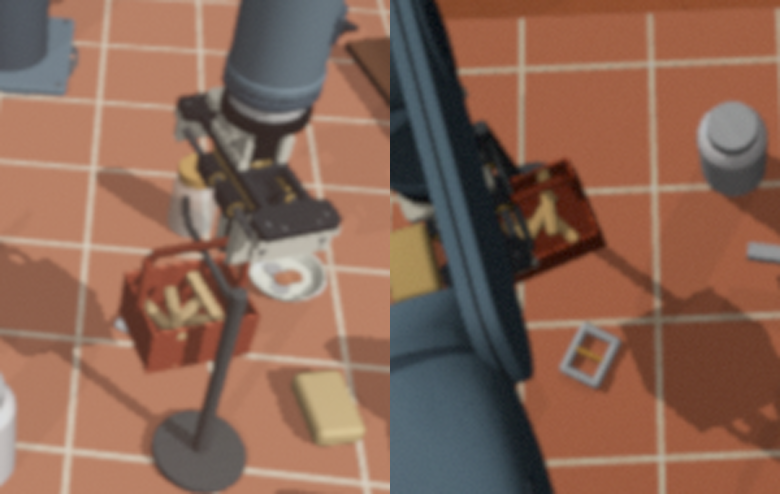

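The bar lies across the hook's level arm at about (210,250) in the left crop, with the upturned tip beyond it at (187,195), and the force shows contact. I release, withdraw upward, and move over to the clamp.

```bash
python3 - <<'E'
from h import *
robot.move_gripper(0.45)
p=robot.current_tcp_pos()
print(robot.move_linear([p[0],p[1],330],speed=150,f_stop=8),robot.current_t())
o1=[np.pi,0,cy+np.pi/2]
o2=[np.pi,0,cy+np.pi/2+np.pi]
g=C+2*cx_
for o in(o1,o2): print(robot.inverse_kinematics(P(g,157),o))
robot.move_ptp(P(C+120*hx*0+np.array([-120,120]),330),[np.pi,0,hy+np.pi/2])
a=cam('scene');b=cam('top'); s,t=a['img'],b['img']
A=cv2.resize(s[130:310,200:440],None,fx=2.5,fy=2.5,interpolation=cv2.INTER_CUBIC)
cv2.imwrite('pics/free.png',A)
import pickle; pickle.dump(b,open('top2.pkl','wb'));pickle.dump(a,open('scene2.pkl','wb'))
print(robot.current_t())
E
```

```text
False 10.9167
[-3.01974635e-01  4.34628007e-01  1.43407414e+00 -4.44089210e-16
  1.27289051e+00  1.45002537e+00]
[-0.30197463  0.43462801  1.43407414  0.          1.27289051 -1.69156729]
12.1083
```

View pics/free.png

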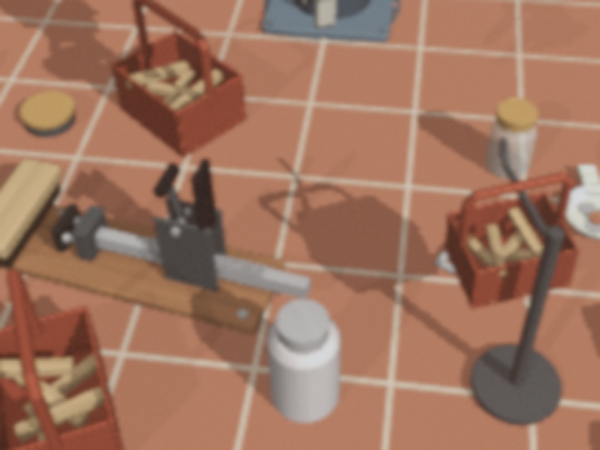

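The basket hangs free on the hook, in the right part of the crop at about (510,240). The clamp's trigger at (168,180) and handle at (204,195) are clear. Next I move onto the clamp and feel for the handle's back face.

```bash
python3 - <<'E'
from h import *
o=[np.pi,0,cy+np.pi/2]
g=C+8*cx_
robot.move_ptp(P(g,300),o); robot.move_gripper(1.0)
print(robot.move_linear(P(g,155),speed=120,f_stop=5),robot.current_tcp_pos())
f0=np.array(robot.current_contact_force())
print(robot.move_linear(P(C+50*cx_,155),speed=25,f_stop=3))
p=np.array(robot.current_tcp_pos()); w=93*robot.current_gripper_width(); print('stop clamp x est',(p[:2]-C)@cx_,'y',(p[:2]-C)@np.array([-cx_[1],cx_[0]]),'w',w,np.array(robot.current_contact_force())-f0)
hb=(p[:2]-C)@cx_-w/2; print('handle back x est',hb)
robot.move_linear(P(C+(hb+17)*cx_,155),speed=60)
f0=np.array(robot.current_contact_force()); print('f0',f0,robot.current_t())
np.save('hb.npy',hb)
for op in np.arange(.92,.36,-.08):
    t0=robot.current_t(); robot.move_gripper(op); f=np.array(robot.current_contact_force())
    print(round(op,2),round(robot.current_gripper_width(),3),round(robot.current_t()-t0,2),'fx',round(f[:2]@cx_,2),'ff',round(robot.current_finger_force(),2))
robot.move_gripper(.37);f=np.array(robot.current_contact_force());print(robot.current_gripper_width(),f[:2]@cx_,robot.current_finger_force(),robot.current_t())
E
```

```text
False [619.1338822  -83.03544882 155.92542926]
True
stop clamp x est 33.536349163308735 y -0.3322865265265746 w 93.15627701901035 [ 0.04758638  0.77948946 -0.02497771]
handle back x est -13.041789346196438
f0 [-0.77444444 -0.11067066 -0.28928785] 17.8083
0.92 0.92 0.4 fx 0.06 ff 0.0
0.84 0.841 0.4 fx 1.36 ff 0.09
0.76 0.756 0.4 fx 1.07 ff 0.53
0.68 0.681 0.39 fx 3.7 ff 2.19
0.6 0.599 0.4 fx 6.57 ff 2.82
0.52 0.521 0.4 fx 4.82 ff 2.71
0.44 0.441 0.4 fx 5.18 ff 2.62
0.36 0.36 0.39 fx 3.09 ff 5.89
0.3734948344534222 5.362616854523415 2.907299160724506 21.2083
```

The handle's back face came out at clamp x = -13 (expected -14), and the trigger responds. I'll do two more pumps, then look.

```bash
cat >> h.py <<'E'
def fx(n=12):
    a=[]
    for _ in range(n):
        a.append([np.array(robot.current_contact_force())[:2]@cx_,robot.current_finger_force()]); robot.sleep(.01)
    return np.mean(a,0).round(2)
def pump():
    robot.move_gripper(.95); r=fx(6); t0=robot.current_t(); robot.move_gripper(.63); m=fx(); robot.move_gripper(.37); print('rel',r,'mid',m,'sq',fx(),round(robot.current_gripper_width(),3),round(robot.current_t(),2))
E
python3 - <<'E'
from h import *
import pickle
print(fx())
pump();pump()
a=cam('scene');b=cam('top');pickle.dump((a,b),open('p2.pkl','wb'))
s,t=a['img'],b['img']
A=cv2.resize(s[170:270,160:340],None,fx=4,fy=3.0,interpolation=cv2.INTER_CUBIC);A=cv2.resize(s[180:265,170:340],None,fx=4.6,fy=3.4*4.6/3.4,interpolation=cv2.INTER_CUBIC)
B=cv2.resize(t[160:240,310:480],None,fx=4.6,fy=4.6*.5/.5,interpolation=cv2.INTER_CUBIC)
im=np.vstack([A,B]);print(im.shape);im=cv2.resize(im,None,fx=.78,fy=.78);cv2.imwrite('pics/p2.png',im);print(im.shape)
E
```

```text
[4.88 2.9 ]
rel [0.2 0. ] mid [5.43 2.84] sq [2.32 4.96] 0.371 23.86
rel [0.71 0.  ] mid [5.82 2.87] sq [2.23 4.95] 0.37 26.41
(759, 782, 3)
(592, 610, 3)
```

View pics/p2.png

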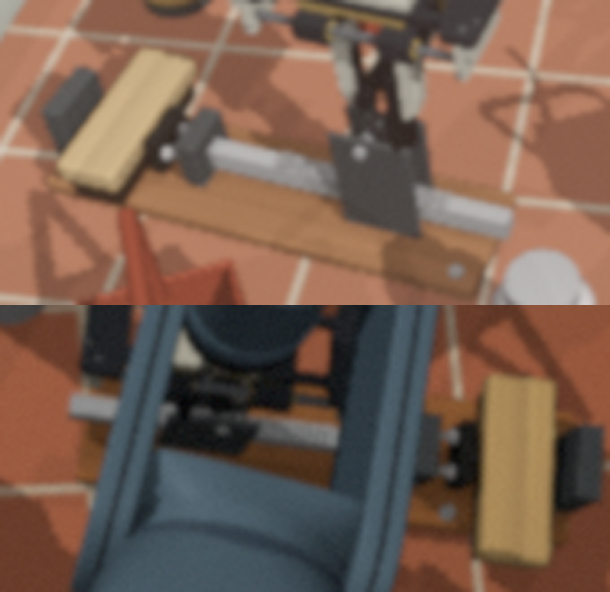

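The sprung face is now just short of the brush: face front at about (480,450) in the lower half, brush edge at (482,450). The basket's shadow is unchanged. I'll measure the rod end to get the jaw position.

```bash
python3 - <<'E'
from h import *
import pickle
a,b=pickle.load(open('p2.pkl','rb'))
t=pickle.load(open('top.pkl','rb'));s=pickle.load(open('scene.pkl','rb'))
X=lambda p:round(float((p[:2]-C)@cx_),1)
k=3.588
print('rod end T now',X(px2w(b,310+70/k,160+101/k,44)),'before',X(px2w(t,200+325/2.75,130+157/2.75,44)))
print('rod end S now',X(px2w(a,170+513/k,180+222/k,44)),'before',X(px2w(s,180+416/2.9,150+272/2.9,44)))
print('jaw block front T (z66?)',X(px2w(b,310+438/k,160+140/k,66)),'face',X(px2w(b,310+476/k,160+145/k,60)),'brush back T',X(px2w(b,310+482/k,160+145/k,48)),'brush front',X(px2w(b,310+553/k,160+160/k,48)),'anvil',X(px2w(b,310+558/k,160+160/k,80)))
# cross-correlation: shift of rod end along image rows, top
E
```

```text
rod end T now -89.8 before -122.5
rod end S now -95.9 before -127.4
jaw block front T (z66?) 199.0 face 230.4 brush back T 238.6 brush front 295.2 anvil 287.9
```

```bash
cat >> h.py <<'E'
def squeeze(ops,lim):
    for op in ops:
        robot.move_gripper(float(op)); m=fx(8); print(round(float(op),3),round(robot.current_gripper_width(),3),m)
        if 2*m[1]>lim: print('LIM'); return True
    return False
E
python3 - <<'E'
from h import *
hb=float(np.load('hb.npy'))
robot.move_gripper(.95); robot.move_linear(P(C+(hb+15.5)*cx_,155),speed=60); print('rel',fx())
print(squeeze([.72,.64,.56,.48,.42,.37],8.3),robot.current_t())
b=cam('top');a=cam('scene');import pickle;pickle.dump((a,b),open('p3.pkl','wb'))
E
```

```text
rel [0.05 0.  ]
0.72 0.72 [5.46 2.73]
0.64 0.64 [5.8  2.86]
0.56 0.559 [5.28 2.75]
0.48 0.482 [6.61 3.15]
0.42 0.424 [5.97 3.03]
0.37 0.377 [5.84 4.1 ]
False 30.7417
```

```bash
cat >> h.py <<'E'
def squeeze(ops,lim):
    for op in ops:
        robot.move_gripper(float(op)); m=fx(8); tr=(m[0]+2*m[1])/2; print(round(float(op),3),round(robot.current_gripper_width(),3),m,round(tr,2))
        if tr>lim: print('LIM'); return True
    return False
E
python3 - <<'E'
from h import *
robot.move_gripper(.95); print('rel',fx())
print(squeeze([.72,.64,.56,.48,.42,.38],8.7),robot.current_t())
b=cam('top');a=cam('scene');import pickle;pickle.dump((a,b),open('p4.pkl','wb'))
A=cv2.resize(a['img'][185:245,175:265],None,fx=6,fy=6,interpolation=cv2.INTER_CUBIC)[:,:]
B=cv2.resize(b['img'][175:235,405:485],None,fx=6,fy=6,interpolation=cv2.INTER_CUBIC)
B=cv2.copyMakeBorder(B,0,0,0,A.shape[1]-B.shape[1],cv2.BORDER_CONSTANT);im=cv2.resize(np.vstack([A,B]),None,fx=.82,fy=.82);print(im.shape);cv2.imwrite('pics/p4.png',im)
E
```

```text
rel [0.02 0.  ]
0.72 0.722 [6.83 3.35] 6.76
0.64 0.64 [7.72 3.75] 7.61
0.56 0.561 [7.13 3.57] 7.14
0.48 0.48 [6.85 3.4 ] 6.82
0.42 0.424 [7.6  3.88] 7.68
0.38 0.387 [6.85 4.95] 8.38
False 34.8083
(590, 443, 3)
```

View pics/p4.png

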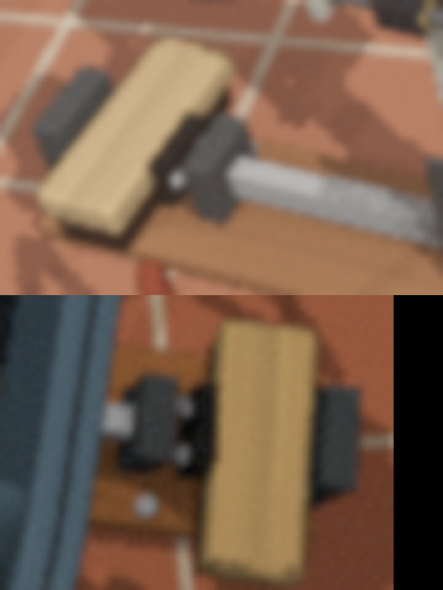

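The brush now touches the sprung face at (212,440) and sits close to the fixed jaw. The force rise of about 1.5 N is the brush sliding along. The next squeeze goes in fine steps up to the force for half-way, about 10 N at the trigger.

```bash
python3 - <<'E'
from h import *
robot.move_gripper(.95); print('rel',fx())
print(squeeze([.78]+list(np.arange(.74,.37,-.03)),9.5),robot.current_t())
import pickle
b=cam('top');a=cam('scene');pickle.dump((a,b),open('p5.pkl','wb'))
E
```

```text
rel [-0.24  0.  ]
0.78 0.781 [2.77 1.31] 2.7
0.74 0.744 [5.54 2.66] 5.43
0.71 0.713 [6.46 3.18] 6.41
0.68 0.681 [7.02 3.61] 7.12
0.65 0.649 [8.   3.99] 7.99
0.62 0.622 [8.75 4.35] 8.72
0.59 0.591 [9.43 4.67] 9.38
0.56 0.56 [9.91 4.98] 9.94
LIM
True 39.15
```

Trigger force rose steadily past the sliding plateau to 9.9 N. That puts the face about 5 mm in, with the brush against the fixed jaw. One last check picture.

```bash
python3 - <<'E'
from h import *
import pickle
a,b=pickle.load(open('p5.pkl','rb'))
A=cv2.resize(a['img'][150:310,170:450],None,fx=2,fy=2,interpolation=cv2.INTER_CUBIC)
B=cv2.resize(b['img'][180:230,415:485],None,fx=5,fy=5,interpolation=cv2.INTER_CUBIC)
B=cv2.copyMakeBorder(B,0,0,0,A.shape[1]-B.shape[1],cv2.BORDER_CONSTANT);cv2.imwrite('pics/fin.png',np.vstack([A,B]))
print(fx(),robot.current_t())
E
```

```text
[10.06  4.98] 39.35
```

View pics/fin.png

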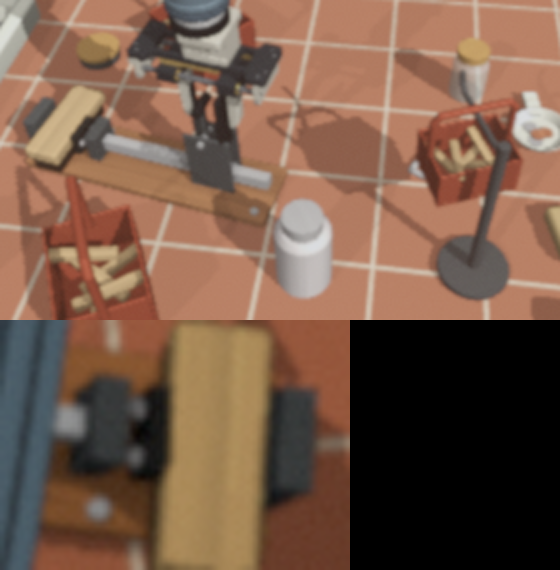

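The brush is pressed between the face at (160,430) and the fixed jaw at (272,430), with part of the face's gap closed. The basket hangs on the hook at (468,150), and the trigger is held at a steady 10 N.

```bash
python3 -c "
from bench import robot
print(robot.hand_in())"
```

```text
the job is handed in; nothing more can be done
None
```

I handed the job in at about 39 s: the smallest basket hangs free on the hook, and the brush is pressed against the fixed jaw with the trigger held at a steady 10 N. I judged the sprung face to be about half-way in (roughly 5 mm) from the trigger force, not by measuring it directly.

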